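# Switch off the warming plate that has no cup

## Robot

A 7-joint arm with a two-finger parallel gripper is mounted at the origin on a cart in front of the work surface, level with it; the furniture and walls round the work are solid. World frame = base frame: x ahead of the robot, y to its left, z up, the work surface at z = 0. Lengths are in m, angles in rad, forces in N, time in s.
With the tool pointing down it reaches from about 0.35 to 0.9 m from the base axis. Payload 7.2 kg.
Tool frame: the origin (TCP) lies on the centre line of the jaws, within the pads' length; the fingertips stand 14 mm ahead of it and the grasp point (between the pads) lies 5 mm behind it (r.tip_extent is the z of the fingertips in the tool frame, in m); z points along the fingers, y is the line along which they close (so a half turn about z gives the same grasp; the last joint's range is limited). The gripper opens to 88 mm and grips with 3 to 60 N. Pads are 20 mm wide; open, the fingers measure 115 mm over their backs; the gripper's body (75 mm by 178 mm) begins 61 mm behind the grasp point.
Start: joints at [1.271, 0.411, -0.013, 1.596, 0.006, 1.134, -0.082], TCP at [0.144, -0.608, 0.237] pointing down, gripper open.
Joint ranges: [-2.95, 2.95], [-0.29, 1.99], [-1.47, 1.44], [0.14, 2.54], [-1.03, 4.17], [0.13, 1.85], [-2.86, 2.86]. Speed limits (rad/s): [2.39, 2.39, 3.01, 3.01, 3.14, 3.14, 3.14].

## Interface

Orientations are given as a unit quaternion [w, x, y, z].
In Python, from rig import r, cams gives the robot as it stands.
- The arm moves only by the tool move_arm, never from a script. Its arguments are lists of equal length, an entry for each row: "offset": the shift along the world's x, y, z in m, a list of three; "twist": the turn, a rotation vector about the world's x, y, z in degrees, a list of three; "grip": the closure in counts, from 0 (fully open) to 255 (shut). In form: {"offset": [[x, y, z], ...], "twist": [[ax, ay, az], ...], "grip": [grip, ...]}. A call has 1 to 10 rows; each row shifts and turns the commanded pose from where the row before left it; what a row does not reach is not made up. A row lasts 1/10 s, in which the tool goes at most 50 mm and 8.59 degrees, less where a joint would pass 70% of its speed; a pose out of reach is approached as far as the arm can. A call with a gripper value outside its range is refused whole. The fingers move at their own pace and stop on an object; the grip force is fixed at half the most. Time passes only in rows, so rows that do not move let the fingers close. It gives the time, the measured TCP pose, the force, the opening and the grip force at its end, in the units of the state.
- r.sense(): the state, without advancing time (a new reading comes with each control period).
- cams.camera(name): name is "scene" or "top"; returns a dict with "color" (400x640x3 uint8, red, green, blue), "camera_matrix" (3x3 intrinsics, pixels), "D" ([k1, k2, p1, p2, k3] as OpenCV has them; the pictures are not rectified), "R" (3x3) and "t" (3): a world point X has camera coordinates R X + t. Camera axes: x right, y down, z forward; pixel columns grow to the right and rows downward; lengths in m; the calibration is good to about 2 mm. A picture is of the moment at which its call begins. There is no depth.
- r.close_job(): hands the job in; it is judged then, once.
Trained networks look in a picture, given as the dict that the camera call returned (one of the last four; its "shot" number tells which), for a name from the list of things; names that differ only in an ending like _2 or _b are one class to them, and where a whole thing is asked for, a point or a joint stands for the part that bears it (a point fixed in the world has none). Each returns a list of dicts, best first, with "confidence" (0 to 1); they miss things now and then, are a little off and sometimes report something else, mostly with a low value. They report only what shows in the picture. A call takes as long as a camera call. They do not tell look-alikes from the thing itself.
- cams.find_in(picture, thing): "position" ([x, y, z] in m, in world coordinates, good to about 4 mm: the middle of the surface that is visible of it).
The state is a dict: "time_s": time; "joint_pos": joint angles; "joint_velocities": joint speeds; "joint_torque": joint torques, N m; "ee_pos": TCP position; "tcp_rot": TCP orientation; "force": force on the tool from outside, world axes, zero at the start; "torque": the same for the moment, N m; "finger_gap": finger opening in m; "finger_force": force on a finger pad.
Only numpy, scipy, OpenCV 4.12 (cv2) and the standard library are available. Lean on these libraries where they do the work, as an engineer would, in place of code of your own. Each camera call takes 0.05 s, during which the arm holds its last target. There are 200 camera calls.

## Task

Both halves of the double warming plate are on, but only one hot plate still has a tea cup on it; the other carries just an empty saucer. Switch off the hot plate under the saucer: turn the knob in front of it anticlockwise, all the way to its end stop. Leave the knob of the cup's hot plate as it is set, and do not shift the cup or the saucer.

Things in the scene. Friction and masses are not known exactly. Their poses are not given: they have to be found in the camera images.
- knob_left (a joint): Turn of the left knob about its upright axis, rad. 0 = off, the anticlockwise end stop (its pointer then points at the round black dot on the panel, straight towards its hot plate). Grows clockwise seen from above, to a stop at 2.6. Starts between 0.9 and 2.5. Light even friction (0.05 N m); stays where it is left; no clicks, no spring.
- knob_left_grip (a point): Grip point of the left black knob (warmer's left (+y) side), on its axis, 63 mm above the worktop: pinch the knob's upright bar (40 mm long, 12 mm thick, top 73 mm above the worktop) across its 12 mm from above. Below it a round skirt 42 mm across, its top 41 mm above the worktop. Axes turn with the knob: x along the bar to its pointer end, y across the bar, z up.
- knob_left_mark (a point): Point on top of the left knob's bar at its pointer end (the end with a white line), 18 mm from the axis, 73 mm above the worktop.
- plate_left (a point): Centre of the top of the left hot plate, a round black disc 112 mm across, its top 38 mm above the worktop. The left knob lies 150 mm in front of it (warmer's -x) and works this plate only. Its axes are the warmer's: x from knobs to hot plates, y to the left, z up.
- knob_right (a joint): Turn of the right knob about its upright axis, rad. 0 = off, the anticlockwise end stop (its pointer then points at the round black dot on the panel, straight towards its hot plate). Grows clockwise seen from above, to a stop at 2.6. Starts between 0.9 and 2.5. Light even friction (0.05 N m); stays where it is left; no clicks, no spring.
- knob_right_grip (a point): Grip point of the right black knob (warmer's right (-y) side), on its axis, 63 mm above the worktop: pinch the knob's upright bar (40 mm long, 12 mm thick, top 73 mm above the worktop) across its 12 mm from above. Below it a round skirt 42 mm across, its top 41 mm above the worktop. Axes turn with the knob: x along the bar to its pointer end, y across the bar, z up.
- knob_right_mark (a point): Point on top of the right knob's bar at its pointer end (the end with a white line), 18 mm from the axis, 73 mm above the worktop.
- plate_right (a point): Centre of the top of the right hot plate, a round black disc 112 mm across, its top 38 mm above the worktop. The right knob lies 150 mm in front of it (warmer's -x) and works this plate only. Its axes are the warmer's: x from knobs to hot plates, y to the left, z up.
- warmer: The double warming plate, a flat metal housing 260 mm deep (x), 420 mm wide (y), 34 mm high, fixed to the worktop; origin at the centre of its underside, x points from the knobs' side to the hot plates' side, y to the left. Knobs at x = -95 mm, hot plates at x = +55 mm, y = +100 mm (left) and -100 mm (right).
- cup_centre (a point): Centre, half-way up, of the tea cup that stands on one of the two hot plates (china, 99 mm across, 125 mm with its handle, 64 mm high, its rim 102 mm above the worktop; loose).
- saucer_centre (a point): Centre, half-way up, of the empty saucer that lies on the other hot plate (china, 148 mm across, 18 mm high; loose).
Things that resemble listed ones, but are neither listed nor needed, are in the scene too. Leave any green look-alike of the part that bears saucer_centre alone.

How it is judged:
At the end, for the whole second after the job is handed in: The knob in front of the saucer's hot plate is at its anticlockwise end stop (within 0.09 rad); the knob in front of the cup's hot plate is where it was (its pointer moved less than 3 mm); cup and saucer still stand on their own hot plates (((horizontal distance between cup_centre and plate_left below 0.04 m and horizontal distance between saucer_centre and plate_right below 0.04 m and value of joint knob_right between -0.09 and 0.09 rad and distance of knob_left_mark from where it was at the start of the episode below 0.003 m) or (horizontal distance between cup_centre and plate_right below 0.04 m and horizontal distance between saucer_centre and plate_left below 0.04 m and value of joint knob_left between -0.09 and 0.09 rad and distance of knob_right_mark from where it was at the start of the episode below 0.003 m))); the robot touches nothing.
It fails at once if the knob of the cup's hot plate is turned (its pointer moves more than 5 mm) ((horizontal distance between cup_centre and plate_left below 0.04 m and distance of knob_left_mark from where it was at the start of the episode above 0.005 m) or (horizontal distance between cup_centre and plate_right below 0.04 m and distance of knob_right_mark from where it was at the start of the episode above 0.005 m)).
It fails at once if the cup is shifted by more than 15 mm or tipped (distance of cup_centre from where it was at the start of the episode above 0.015 m or angle between cup_centre's own z axis and vertical above 0.3 rad).
It fails at once if the saucer is shifted by more than 15 mm (distance of saucer_centre from where it was at the start of the episode above 0.015 m).
It also fails if it takes over 48 s, if anything falls off the work surface, if the arm or the gripper's body presses on something with over 40 N, if the wrist force passes 120 N, or if a joint passes its speed limit or range.

## Working session

There is one attempt and no reset: what is moved stays moved. The work goes in short steps, Python scripts to look and compute and a tool call to move; the robot and the scene stay as the last step left them, time stands still between calls to the robot, and variables do not carry over. Pictures are saved under pics/ and viewed, at most 10 in all, crops included, and the job is handed in when it is done.

Besides the shell and the picture viewer there is one more tool, called after ">>>" by a JSON object that holds its "name" and its "arguments". move_arm: Moves the arm, as the interface text tells. Its arguments: {"type":"object","properties":{"offset":{"type":"array"},"twist":{"type":"array"},"grip":{"type":"array"}},"required":["offset","twist","grip"]}

```bash
mkdir -p pics; cat > h.py <<'E'
import numpy as np, cv2
from rig import r, cams
def ray(p,uv,z):
    K,D,R,t=[np.array(p[k],float) for k in("camera_matrix","D","R","t")]
    x=cv2.undistortPoints(np.array([[uv]],float),K,D)[0,0]
    d=R.T@np.array([x[0],x[1],1]); o=-R.T@t
    return o+d*(z-o[2])/d[2]
def pix(p,X):
    K,D,R,t=[np.array(p[k],float) for k in("camera_matrix","D","R","t")]
    return cv2.projectPoints(np.array([X],float),cv2.Rodrigues(R)[0],t,K,D)[0].reshape(2).round(1)
E
python3 - <<'E'
from h import *
for n in("scene","top"):
    p=cams.camera(n); cv2.imwrite(f"pics/{n}0.png",p["color"][:,:,::-1])
    for th in["knob_left_grip","knob_right_grip","knob_left_mark","knob_right_mark","plate_left","plate_right","warmer","cup_centre","saucer_centre"]:
        for d in cams.find_in(p,th)[:4]: print(n,th,round(d["confidence"],2),np.round(d["position"],3),pix(p,d["position"]))
print(r.sense())
E
```

```text
scene knob_left_grip 0.72 [0.475 0.115 0.057] [261.7 271.9]
scene knob_right_grip 0.62 [ 0.459 -0.084  0.06 ] [345.2 216.1]
scene knob_left_mark 0.3 [0.476 0.112 0.056] [262.6 270.8]
scene knob_right_mark 0.68 [ 0.458 -0.081  0.059] [344.3 217.4]
scene knob_right_mark 0.56 [0.518 0.058 0.032] [269.3 251.2]
scene plate_left 0.68 [0.523 0.054 0.036] [269.  247.5]
scene plate_right 0.89 [0.519 0.058 0.039] [268.8 248.5]
scene cup_centre 0.72 [0.646 0.102 0.081] [201.5 211.2]
scene saucer_centre 0.78 [ 0.429 -0.349  0.012] [426.  181.6]
scene saucer_centre 0.66 [ 0.62  -0.11   0.045] [292.7 182. ]
top knob_left_grip 0.85 [0.477 0.106 0.043] [217.4 229.8]
top knob_right_grip 0.84 [ 0.461 -0.096  0.04 ] [307.1 236.8]
top knob_left_mark 0.86 [0.479 0.104 0.04 ] [218.6 229. ]
top knob_right_mark 0.76 [ 0.46  -0.088  0.038] [303.7 237.6]
top plate_left 0.88 [0.532 0.01  0.03 ] [261.3 206.4]
top plate_right 0.78 [0.528 0.014 0.038] [258.9 207.4]
top warmer 0.71 [ 0.461 -0.09   0.038] [304.7 237.2]
top warmer 0.66 [0.532 0.011 0.036] [260.3 205.8]
top cup_centre 0.97 [0.634 0.113 0.072] [214.2 
[... 153 characters left out ...]
: array([ 1.27081521,  0.41111041, -0.01270171,  1.59617432,  0.00562053,
        1.13428328, -0.08223443]), 'joint_velocities': array([-0.00125406, -0.00137902,  0.00096803,  0.00032933,  0.0003423 ,
        0.00058897, -0.00036888]), 'joint_torque': array([ 2.59773487e-04, -5.87740517e+01,  6.41067401e-01, -2.91390860e+01,
       -5.37392520e-02,  1.04501264e-02,  2.54603805e-05]), 'ee_pos': array([ 0.14356001, -0.60831192,  0.23665753]), 'tcp_rot': array([ 3.12688393e-05,  9.93293068e-01,  1.15623876e-01, -2.80336898e-06]), 'force': array([-0.72364424, -0.2992501 ,  0.72483069]), 'torque': array([0.0306743 , 0.03108416, 0.03826026]), 'finger_force': 0.0, 'finger_gap': 0.08800185640892412}
```

View pics/scene0.png

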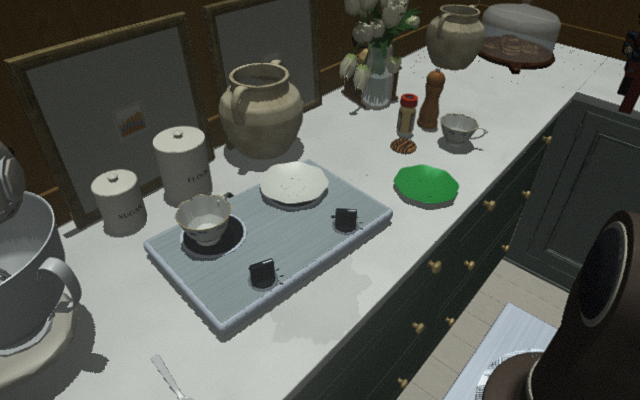

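```bash
python3 - <<'E'
import cv2
a=cv2.imread("pics/top0.png")
cv2.imwrite("pics/topcrop.png",cv2.resize(a[130:280,180:380],None,fx=4,fy=4,interpolation=cv2.INTER_CUBIC))
E
```

```text
(no output)
```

View pics/topcrop.png

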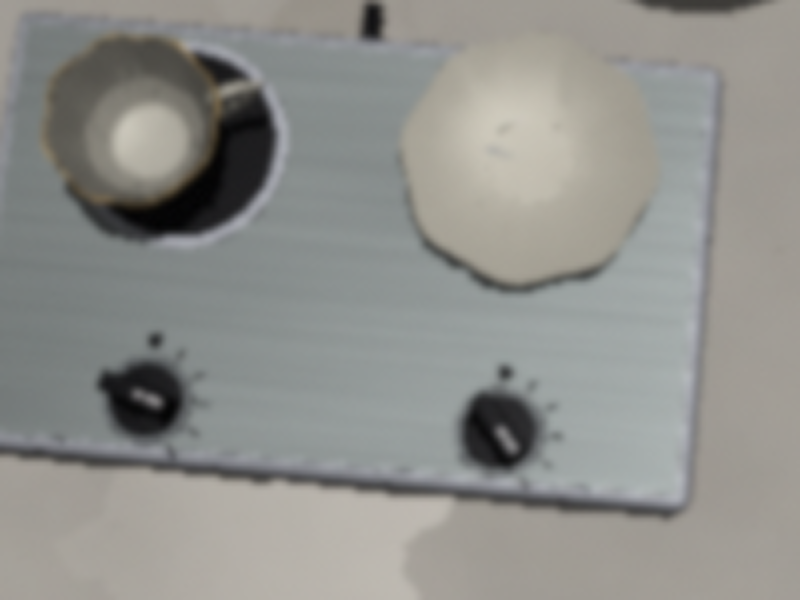

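Cup on the left plate (top px 217,165) and white saucer on the right plate (313,168). Look-alikes: the green saucer at top px (416,252), which I leave alone, and the left knob (216,229), which belongs to the cup. So the right knob (305,237) is the one to turn. Its white line points to the lower right in the crop.

```bash
python3 - <<'E'
from h import *
p=cams.camera("top"); s=cams.camera("scene")
c=lambda u,v,z:ray(p,(180+(u+.5)/4-.5,130+(v+.5)/4-.5),z)
L=c(146,399,.041);R=c(500,430,.041)
print("skirts",L,R,np.linalg.norm(L-R))
dl,dr=c(154,340,.034),c(505,372,.034)
w=dl-dr; yaw=np.arctan2(-w[0],w[1]); print("yaw",np.degrees(yaw))
print("dirs dot",np.degrees(np.arctan2(*(dl-L)[1::-1])),np.degrees(np.arctan2(*(dr-R)[1::-1])))
a,b=c(497,428,.073),c(517,453,.073); print("line",a,b,np.degrees(np.arctan2(*(b-a)[1::-1])))
for X in (R,): print(pix(s,[R[0],R[1],.073]))
im=s["color"][185:250,300:390,::-1]; cv2.imwrite("pics/sc.png",cv2.resize(im,None,fx=8,fy=8,interpolation=cv2.INTER_CUBIC))
im=p["color"][220:255,285:325,::-1]; cv2.imwrite("pics/tc.png",cv2.convertScaleAbs(cv2.resize(im,None,fx=16,fy=16,interpolation=cv2.INTER_CUBIC),alpha=1.8))
E
```

```text
skirts [0.47785361 0.10924631 0.041     ] [ 0.46047627 -0.09004264  0.041     ] 0.20004514084883335
yaw -5.27739931719152
dirs dot -2.6569725692925217 -4.0579733742161945
line [ 0.45819767 -0.0896918   0.073     ] [ 0.44469012 -0.10052993  0.073     ] -141.2572873421618
[346.8 208.9]
```

View pics/sc.png

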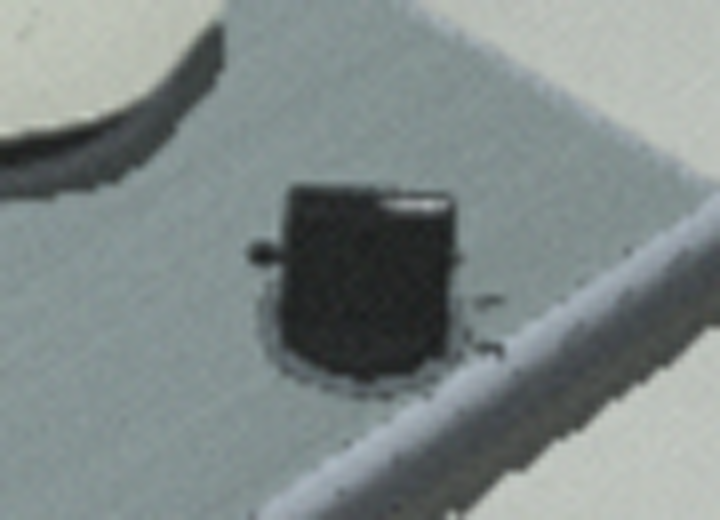

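View pics/tc.png

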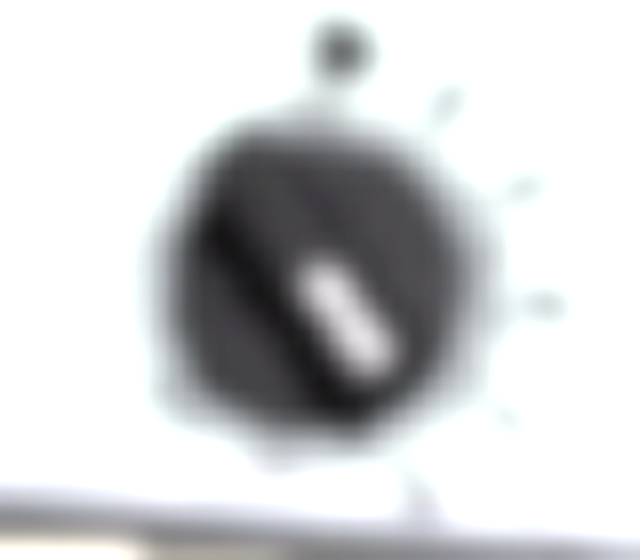

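```bash
python3 - <<'E'
from h import *
p=cams.camera("top"); s=cams.camera("scene")
f=lambda u,v:ray(p,(285+(u+.5)/16-.5,220+(v+.5)/16-.5),.073)
g=lambda u,v:ray(s,(300+(u+.5)/8-.5,185+(v+.5)/8-.5),.073)
def show(a,b):print(a[:2],b[:2],np.linalg.norm(b-a),np.degrees(np.arctan2(*(b-a)[1::-1])))
show(f(315,270),f(380,365))
show(g(380,204),g(448,204))
show(g(290,188),g(453,200)); show(g(290,192),g(453,204))
# skirt from 16x crop
print(ray(p,(285+320/16-.5,220+280/16-.5),.041))
E
```

```text
[ 0.45867089 -0.09043161] [ 0.44583594 -0.09924741] 0.015570942951129693 -145.51641748134287
[ 0.45788797 -0.08770532] [ 0.44608921 -0.09848334] 0.015980498029205852 -137.58868335880138
[ 0.47717001 -0.07796995] [ 0.44610501 -0.10043526] 0.03833697941970105 -144.1266317557402
[ 0.47624111 -0.07683972] [ 0.44522073 -0.09927659] 0.03828416402951556 -144.1219967149189
[ 0.46075586 -0.08976261  0.041     ]
```

>>> {"name": "move_arm", "arguments": {"offset": [[0.04, 0.03, 0], [0.04, 0.03, 0], [0.04, 0.03, 0], [0.03, 0.04, 0], [0.03, 0.04, 0], [0.03, 0.04, 0], [0.03, 0.04, 0], [0.02, 0.04, 0], [0.02, 0.04, 0], [0.02, 0.04, 0]], "twist": [[0, 0, 3], [0, 0, 3], [0, 0, 3], [0, 0, 3], [0, 0, 3], [0, 0, 3], [0, 0, 3], [0, 0, 3], [0, 0, 0], [0, 0, 0]], "grip": [100, 100, 100, 100, 100, 100, 100, 100, 100, 100]}}

```text
time_s: 2.2
ee_pos: [0.4442, -0.2366, 0.2369]
tcp_rot: [0.0, 0.948, 0.32, 0.0]
force: [0.3, 0.7, 0.1]
finger_gap: 0.0536
finger_force: 0.0
```

>>> {"name": "move_arm", "arguments": {"offset": [[0.005, 0.04, 0], [0.004, 0.04, 0], [0.004, 0.035, 0], [0.004, 0.032, 0], [0, 0, -0.04], [0, 0, -0.04], [0, 0, -0.04], [0, 0, -0.02], [0, 0, 0], [0, 0, 0]], "twist": [[0, 0, 0], [0, 0, 0], [0, 0, 0], [0, 0, 0], [0, 0, 0], [0, 0, 0], [0, 0, 0], [0, 0, 0], [0, 0, 0], [0, 0, 0]], "grip": [100, 100, 100, 100, 100, 100, 100, 100, 100, 100]}}

```text
time_s: 3.2
ee_pos: [0.4609, -0.0912, 0.0971]
tcp_rot: [-0.0, 0.948, 0.32, 0.0]
force: [-0.9, 0.6, 0.1]
finger_gap: 0.0532
finger_force: 0.0
```

```bash
python3 - <<'E'
from h import *
s=cams.camera("scene"); print(r.sense()["ee_pos"])
im=s["color"][130:250,270:430,::-1]; cv2.imwrite("pics/sc2.png",cv2.resize(im,None,fx=5,fy=5,interpolation=cv2.INTER_CUBIC))
E
```

```text
[ 0.46145118 -0.09133926  0.09778922]
```

View pics/sc2.png

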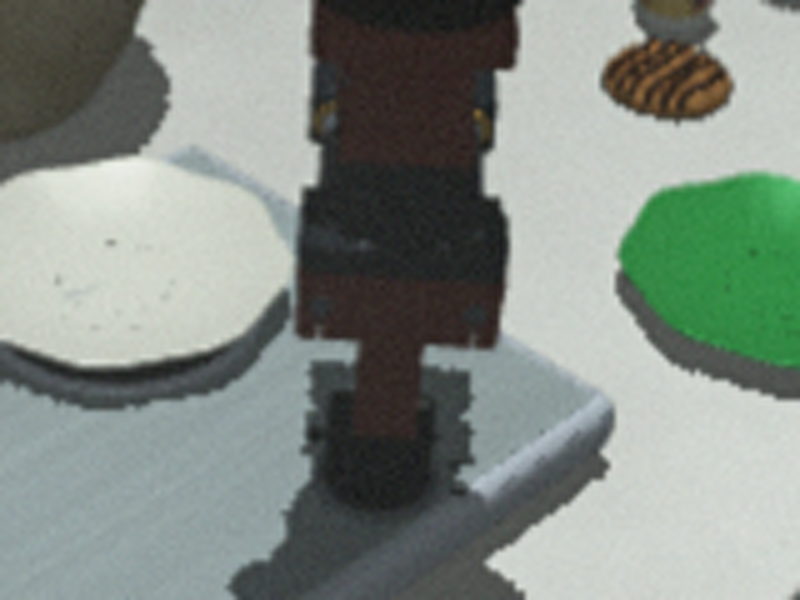

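The gripper hangs over the right knob with its fingers astride the bar (crop 390,410), clear of the saucer. Next I descend and close.

>>> {"name": "move_arm", "arguments": {"offset": [[0, 0.001, -0.012], [0, 0, -0.012], [0, 0, -0.012], [0, 0, 0], [0, 0, 0], [0, 0, 0], [0, 0, 0], [0, 0, 0], [0, 0, 0], [0, 0, 0]], "twist": [[0, 0, 0], [0, 0, 0], [0, 0, 0], [0, 0, 0], [0, 0, 0], [0, 0, 0], [0, 0, 0], [0, 0, 0], [0, 0, 0], [0, 0, 0]], "grip": [100, 100, 100, 100, 255, 255, 255, 255, 255, 255]}}

```text
time_s: 4.25
ee_pos: [0.4602, -0.09, 0.0608]
tcp_rot: [-0.0, 0.948, 0.32, -0.0]
force: [-2.0, 0.9, 2.4]
finger_gap: 0.0121
finger_force: 30.0
```

Gripped at a 12 mm gap. Turning about 120° in two calls.

>>> {"name": "move_arm", "arguments": {"offset": [[0, 0, 0], [0, 0, 0], [0, 0, 0], [0, 0, 0], [0, 0, 0], [0, 0, 0], [0, 0, 0], [0, 0, 0], [0, 0, 0], [0, 0, 0]], "twist": [[0, 0, 6], [0, 0, 6], [0, 0, 6], [0, 0, 6], [0, 0, 6], [0, 0, 6], [0, 0, 6], [0, 0, 6], [0, 0, 6], [0, 0, 6]], "grip": [255, 255, 255, 255, 255, 255, 255, 255, 255, 255]}}

```text
time_s: 5.25
ee_pos: [0.4606, -0.0902, 0.0608]
tcp_rot: [0.0, 0.659, 0.752, 0.0]
force: [0.2, 0.6, 1.2]
finger_gap: 0.0119
finger_force: 30.0
```

>>> {"name": "move_arm", "arguments": {"offset": [[0, 0, 0], [0, 0, 0], [0, 0, 0], [0, 0, 0], [0, 0, 0], [0, 0, 0], [0, 0, 0], [0, 0, 0], [0, 0, 0], [0, 0, 0]], "twist": [[0, 0, 6], [0, 0, 6], [0, 0, 6], [0, 0, 6], [0, 0, 6], [0, 0, 6], [0, 0, 6], [0, 0, 6], [0, 0, 6], [0, 0, 6]], "grip": [255, 255, 255, 255, 255, 255, 255, 255, 255, 255]}}

```text
time_s: 6.25
ee_pos: [0.4609, -0.0899, 0.0609]
tcp_rot: [0.0, 0.195, 0.981, 0.0]
force: [-0.3, 2.4, 0.3]
finger_gap: 0.0117
finger_force: 30.0
```

```bash
python3 -c "
from h import *
s=r.sense();print(s['torque'],s['tcp_rot'],s['joint_pos'])"
```

```text
[ 0.41779261 -0.1587187  -0.0580118 ] [3.48662043e-04 1.94867257e-01 9.80829494e-01 3.65989877e-04] [ 0.78932405  0.56195641 -0.88610953  2.08770865  0.62729079  0.77865177
  0.68852264]
```

>>> {"name": "move_arm", "arguments": {"offset": [[0, 0, 0], [0, 0, 0], [0, 0, 0], [0, 0, 0], [0, 0, 0], [0, 0, 0], [0, 0, 0]], "twist": [[0, 0, 4], [0, 0, 4], [0, 0, 4], [0, 0, 3], [0, 0, 2], [0, 0, 0], [0, 0, 0]], "grip": [255, 255, 255, 255, 255, 255, 255]}}

```text
time_s: 6.95
ee_pos: [0.461, -0.0898, 0.0608]
tcp_rot: [0.0, 0.05, 0.999, 0.0]
force: [0.8, 4.2, 3.2]
finger_gap: 0.0116
finger_force: 30.0
```

```bash
python3 -c "
from h import *
s=r.sense();q=s['tcp_rot'];print(s['torque'],np.degrees(2*np.arctan2(q[2],q[1])))"
```

```text
[ 0.83331886 -0.23582223  0.03788373] 174.24576123912058
```

>>> {"name": "move_arm", "arguments": {"offset": [[0, 0, 0], [0, 0, 0], [0, 0, 0], [0, 0, 0]], "twist": [[0, 0, 2], [0, 0, 2], [0, 0, 0], [0, 0, 0]], "grip": [255, 255, 255, 255]}}

```text
time_s: 7.35
ee_pos: [0.461, -0.0898, 0.0608]
tcp_rot: [0.0, 0.015, 1.0, 0.001]
force: [0.2, 5.6, 3.3]
finger_gap: 0.012
finger_force: 30.9
```

```bash
python3 -c "
from h import *
s=r.sense();q=s['tcp_rot'];print(s['torque'],np.degrees(2*np.arctan2(q[2],q[1])))"
```

```text
[ 1.21719568 -0.34235636 -0.70009764] 178.29530700602413
```

The moment rose to 0.7 N m, well above the 0.05 N m friction, so the knob is on its stop. I'll release, go straight up and check.

>>> {"name": "move_arm", "arguments": {"offset": [[0, 0, 0], [0, 0, 0], [0, 0, 0], [0, 0, 0], [0, 0, 0.02], [0, 0, 0.03], [0, 0, 0.04], [0, 0, 0.05], [-0.02, -0.04, 0.03], [-0.02, -0.04, 0]], "twist": [[0, 0, 0], [0, 0, 0], [0, 0, 0], [0, 0, 0], [0, 0, 0], [0, 0, 0], [0, 0, 0], [0, 0, 0], [0, 0, 0], [0, 0, 0]], "grip": [130, 130, 130, 130, 130, 130, 130, 130, 130, 130]}}

```text
time_s: 8.35
ee_pos: [0.424, -0.1673, 0.2321]
tcp_rot: [0.003, 0.013, 1.0, -0.002]
force: [0.6, -1.7, -2.1]
finger_gap: 0.0433
finger_force: 0.0
```

>>> {"name": "move_arm", "arguments": {"offset": [[-0.01, -0.05, 0], [-0.01, -0.05, 0], [-0.01, -0.05, 0], [-0.01, -0.05, 0], [-0.01, -0.05, 0], [0, 0, 0], [0, 0, 0], [0, 0, 0]], "twist": [[0, 0, 0], [0, 0, 0], [0, 0, 0], [0, 0, 0], [0, 0, 0], [0, 0, 0], [0, 0, 0], [0, 0, 0]], "grip": [130, 130, 130, 130, 130, 130, 130, 130]}}

```text
time_s: 9.15
ee_pos: [0.3733, -0.4111, 0.2285]
tcp_rot: [-0.0, 0.014, 1.0, 0.0]
force: [-0.3, 0.1, -0.2]
finger_gap: 0.0429
finger_force: 0.0
```

```bash
python3 - <<'E'
from h import *
p=cams.camera("top")
cv2.imwrite("pics/top3.png",cv2.convertScaleAbs(cv2.resize(p["color"][130:280,180:380,::-1],None,fx=4,fy=4,interpolation=cv2.INTER_CUBIC),alpha=1.3))
s=cams.camera("scene")
cv2.imwrite("pics/sc3.png",cv2.resize(s["color"][160:310,190:390,::-1],None,fx=4,fy=4,interpolation=cv2.INTER_CUBIC))
E
```

```text
(no output)
```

View pics/top3.png

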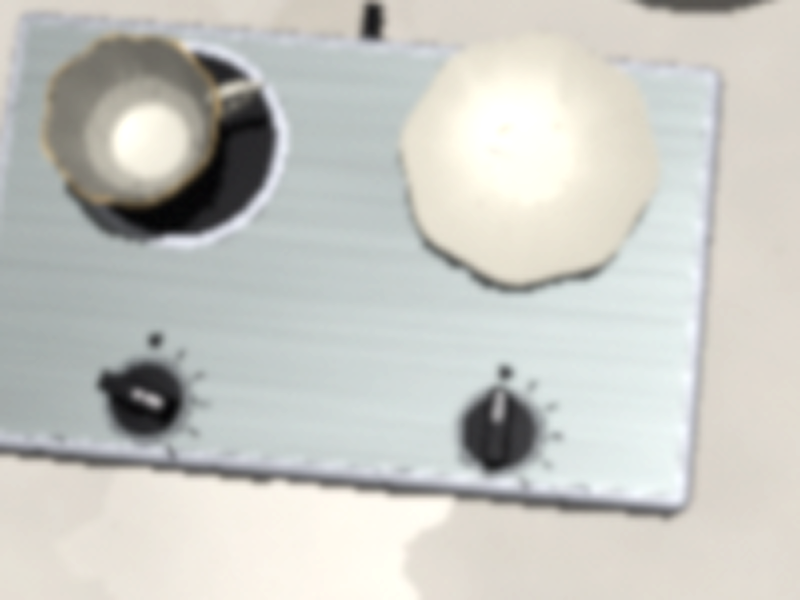

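View pics/sc3.png

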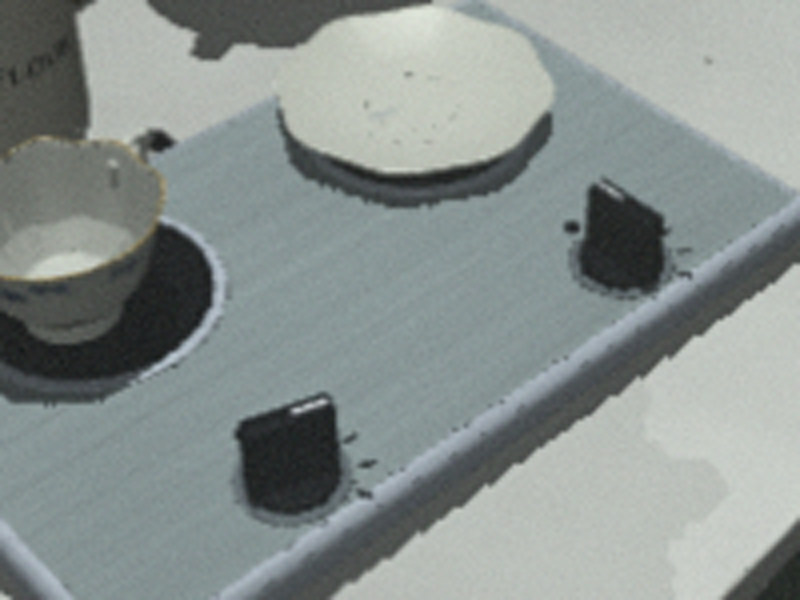

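The right knob's white line (crop 499,405) points at its dot (505,372), square to the dot row within about 1°. The left knob, cup and saucer look unmoved.

```bash
python3 -c "
from rig import r
print(r.close_job())"
```

```text
the job is handed in; nothing more can be done
None
```

I turned the right knob, in front of the saucer's hot plate, anticlockwise to its end stop and handed the job in; in the final pictures the cup, the saucer and the cup's knob look unmoved, but no verdict came back.

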